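# Seat the die and close the embossing press bed

### The arm

A 6-joint arm with a two-finger parallel gripper is mounted at the origin on the work surface. World frame = base frame: x ahead of the robot, y to its left, z up, the work surface at z = 0. Lengths are in m, angles in degrees, forces in N, time in s.
With the tool pointing down it reaches from about 0.275 to 0.725 m from the base axis. Payload 15.9 kg.
Tool frame: the origin (TCP) lies midway between the tips of the shut fingers; the grasp point (between the pads) lies 19 mm behind it (r.grasp_offset is the distance from the TCP to the grasp point, in m); z points along the fingers, y is the line along which they close (so a half turn about z gives the same grasp; the last joint's range is limited). The gripper opens to 85 mm and grips with 20 to 120 N. Pads are 22 mm wide; open, the fingers measure 114 mm over their backs; the gripper's body (76 mm by 85 mm) begins 54 mm behind the grasp point. The pads swing forward as they close: fully open they stand 13 mm farther back than shut.
Start: joints at [-64.229, 12.198, -1.971, 75.831, 0, 90], TCP at [0.217, -0.45, 0.231] pointing down, gripper open.
Joint ranges: [-170.91, 170.91], [-42.67, 98.43], [-65.05, 77.54], [-120.47, 116.71], [-90, 82.35], [-180, 180]. Speed limits (degrees/s): [108.29, 108.29, 136.94, 147.25, 180, 180].

### API

Orientations are given as a 3x3 rotation matrix whose columns are the frame's x, y, z axes.
In Python, from workcell import get_obs, get_image, get_calibration, finish_job, look_for, r gives the robot as it stands.
- The arm moves only by the tool move_arm, never from a script. Its arguments are lists of equal length, an entry for each row: "linear": the shift along the tool's x, y, z in cm, a list of three; "rot": the turn, a rotation vector about the tool's x, y, z in degrees, a list of three; "claw": the closure, from 0 (fully open) to 1 (shut). A call has 1 to 20 rows; each row shifts and turns the commanded pose from where the row before left it, along the tool's axes as they then stand; what a row does not reach is not made up. A row lasts 1/10 s, in which the tool goes at most 50 mm and 8.59 degrees, less where a joint would pass 70% of its speed; a pose out of reach is approached as far as the arm can. A call with a gripper value outside its range is refused whole. The fingers move at their own pace and stop on an object; "newtons" is the grip in N (left out, the last holds). Time passes only in rows, so rows that do not move let the fingers close. It gives the time, the measured TCP pose, the force, the opening and the grip force at its end, in the units of the state.
- get_obs(): the state, without advancing time (a new reading comes with each control period).
- get_image(name): name is "scene" or "top" or "wrist"; returns the picture (420x560x3 uint8, blue, green, red); there is no depth.
- get_calibration(name): a dict with "intrinsics" (3x3 intrinsics, pixels), "D" ([k1, k2, p1, p2, k3] as OpenCV has them; the pictures are not rectified), "view" (4x4, takes a point from world to camera coordinates); the wrist camera has in their place "hand_eye" (4x4, takes a point from camera to tool coordinates, whose origin is the TCP and whose axes are the flange's). Camera axes: x right, y up, looking along -z (the intrinsics and any distortion apply to the point x, -y, -z); pixel columns grow to the right and rows downward; lengths in m; the calibration is good to about 2 mm. A picture is of the moment at which its call begins: read the wrist's pose just before it. get_calibration takes no time and is no camera call.
- finish_job(): hands the job in; it is judged then, once.
Trained networks look in the newest picture that a camera, given by its name, has taken for a name from the list of things; names that differ only in an ending like _2 or _b are one class to them, and where a whole thing is asked for, a point or a joint stands for the part that bears it (a point fixed in the world has none). Each returns a list of dicts, best first, with "conf" (0 to 1); they miss things now and then, are a little off and sometimes report something else, mostly with a low value. They report only what shows in the picture. A call takes as long as a camera call. They do not tell look-alikes from the thing itself.
- look_for(camera, target): "centre" ([column, row] in pixels, amid what is visible of it).
The state is a dict: "t": time; "joint_pos": joint angles; "dq": joint speeds; "joint_efforts": joint torques, N m; "position": TCP position; "eef_rot": TCP orientation; "ft_force": force on the tool from outside, world axes, zero at the start; "ft_torque": the same for the moment, N m; "opening": opening from 0.0 (shut) to 1.0 (fully open); "gripper_force": force on a finger pad.
Only numpy, scipy, OpenCV 4.12 (cv2) and the standard library are available. Lean on these libraries where they do the work, as an engineer would, in place of code of your own. Each camera call takes 0.05 s, during which the arm holds its last target. There are 200 camera calls.

### The job

Make the leather embossing press ready: with the fingertips, push the loose round brass die that lies on the press's drawn-out bed across the bed until it drops flat into the round seat there, then push the bed all the way in under the press head until it stops. Do not pick up or lift the die, leave everything else on the bench where it is, and finish with the hand clear.

Things in the scene. Friction and masses are not known exactly. Their poses are not given: they have to be found in the camera images.
- die_center (a point): centre (half-way up) of the loose die: round brass disc, 50 mm diameter, 10 mm thick, about 0.16 kg, flat on the bed between the seat and the handle, a flower in 1 mm relief on top; z axis up. It slides with a friction of some 0.5 to 0.7 of its weight, and drops in only when over the seat within its play. The smaller brass die on the bench is not it
- seat (a point): centre of the mouth of the round seat, level with the bed's top (56 mm above the bench), moving with the bed. The seat is a flat counterbore, 56 mm diameter, 6 mm deep, rim chamfered 1 mm: the seated die stands 4 mm proud, its centre 1 mm below this point. x axis: along the bed into the press (the way it closes), y to the left of someone facing the press, z up
- bed_handle (a point): middle of the black bar handle across the bed's front end: bar 14 mm thick, 110 mm long, along the seat's y axis, its axis 46 mm above the bench, 22 mm off the bed's front face on two thin stems 45 mm either side, 142 mm from the seat's centre in the seat's -x. Nothing under it or within 70 mm in front of it. It moves with the bed
- bed_plate (a joint): how far the bed is drawn out, m: 0 = fully in against its stop; grows outwards, at most 0.15; starts at 0.115 to 0.145. About 5 N of friction holds it where it is left. The bed is an aluminium plate 20 mm thick, flat on top, reaching from the seat's centre 120 mm to the handle side, 100 mm to the column side, 90 mm to either side
- press: fixed grey-green press. Origin on the bench under the ram's axis (the seat is there when the bed is in), x axis from the operator's side back to the column. Base 240 mm wide, 34 mm high, reaching 110 mm to the front (-x); platen and head, 100 mm wide, reach 50 mm to the front, undersides 100 and 200 mm above the bench; head's top 290 mm; lever parked up behind to 410 mm
- small_die: bystander: small brass disc, 32 mm diameter, 10 mm thick, on the bench beside the press; origin under its centre
- maker_stamp: bystander: upright steel stamp, 22 mm foot, 88 mm tall; origin under its centre
- rivet_jar: bystander: clear jar with a steel lid, 56 mm diameter, 62 mm tall; origin under its centre
- edge_dye: bystander: white bottle with a black cap, 40 mm diameter, 85 mm tall; origin under its centre
- mallet: bystander: white-headed mallet lying on its side, wooden handle to its -x (150 mm), head 52 mm thick and 75 mm wide; origin on the bench 20 mm handle-side of the head's axis
- slicker: bystander: turned wooden edge slicker standing on end, 36 mm diameter, 82 mm tall; origin under its centre
- weight: bystander: dark steel block 75 x 50 x 30 mm; origin under its centre
Mind the look-alikes: they are no part of the job. What is shaped like the part that bears die_center but red is not meant.

How it is judged:
By the outcome, as a careful person would: the job done as asked, in the order asked, and still so for the second after the job is handed in, with the robot touching nothing.
It also fails if it takes over 48 s, if anything falls off the work surface, if the arm or the gripper's body presses on something with over 40 N, if the wrist force passes 120 N, or if a joint passes its speed limit or range.

## Working session

There is one attempt and no reset: what is moved stays moved. The work goes in short steps, Python scripts to look and compute and a tool call to move; the robot and the scene stay as the last step left them, time stands still between calls to the robot, and variables do not carry over. Pictures are saved under pics/ and viewed, at most 10 in all, crops included, and the job is handed in when it is done.

Besides the shell and the picture viewer there is one more tool, called after "Call:" as a command line: name --argument value ..., lists and objects as JSON in quotes. move_arm: Moves the arm, as the interface text tells. Its arguments: {"type":"object","properties":{"linear":{"type":"array"},"rot":{"type":"array"},"claw":{"type":"array"},"newtons":{"type":"number"}},"required":["linear","rot","claw"]}

```bash
mkdir -p pics; ls; cat > h.py <<'E'
import numpy as np,cv2
from workcell import *
def ray(name,px,pose=None):
    c=get_calibration(name);K=np.array(c["intrinsics"]);D=np.array(c["D"])
    u=cv2.undistortPoints(np.array([[px]],float),K,D)[0,0]
    d=np.array([u[0],-u[1],-1.0])
    if name=="wrist":
        T=np.eye(4);T[:3,:3]=pose[1];T[:3,3]=pose[0];M=T@np.array(c["hand_eye"])
    else: M=np.linalg.inv(np.array(c["view"]))
    return M[:3,3],M[:3,:3]@d
def onz(name,px,z,pose=None):
    o,d=ray(name,px,pose);return o+d*(z-o[2])/d[2]
def proj(name,P,pose=None):
    c=get_calibration(name)
    if name=="wrist":
        T=np.eye(4);T[:3,:3]=pose[1];T[:3,3]=pose[0];V=np.linalg.inv(T@np.array(c["hand_eye"]))
    else: V=np.array(c["view"])
    P=np.atleast_2d(P);q=P@V[:3,:3].T+V[:3,3];q=q*[1,-1,-1]
    return cv2.projectPoints(q.reshape(-1,1,3),np.zeros(3),np.zeros(3),np.array(c["intrinsics"]),np.array(c["D"]))[0][:,0]
E
python3 - <<'E'
from h import *
a=get_image("top");b=get_image("scene")
cv2.imwrite("pics/top.png",a);cv2.imwrite("pics/scene.png",b)
for n,z in [("die_center",.066),("seat",.056),("bed_handle",.046),("press",.29),("small_die",.01),("maker_stamp",.08),("mallet",.03)]:
  for cam in("top","scene"):
    for d in look_for(cam,n)[:3]: print(n,cam,np.round(d["centre"],1),round(d["conf"],2),np.round(onz(cam,d["centre"],z),3))
o=get_obs();print(o["t"],o["position"],o["eef_rot"],o["ft_force"])
E
```

```text
pics
die_center top [360.3 276.2] 0.94 [ 0.442 -0.189  0.066]
die_center top [299.3 238.7] 0.81 [ 0.512 -0.079  0.066]
die_center top [357.7 332.8] 0.81 [ 0.342 -0.181  0.066]
die_center scene [271.  188.5] 0.76 [ 0.515 -0.075  0.066]
die_center scene [222.6 188.9] 0.74 [ 0.525 -0.176  0.066]
die_center scene [231.  161.4] 0.74 [ 0.425 -0.174  0.066]
seat top [262.8 222.1] 0.71 [ 0.545 -0.01   0.056]
seat scene [303.5 209.6] 0.61 [ 0.564 -0.005  0.056]
bed_handle top [263.1 222.9] 0.82 [ 0.545 -0.011  0.046]
bed_handle scene [300.7 213.1] 0.94 [ 0.564 -0.01   0.046]
press top [171.5 209.9] 0.75 [0.536 0.108 0.29 ]
press top [266.6 223.8] 0.67 [ 0.515 -0.027  0.29 ]
press scene [402.3 196.6] 0.89 [0.793 0.1   0.29 ]
small_die top [262.3 150.5] 0.48 [ 0.696 -0.008  0.01 ]
small_die scene [300.5 281.1] 0.49 [ 0.708 -0.005  0.01 ]
maker_stamp top [309.6 157. ] 0.45 [ 0.664 -0.1    0.08 ]
maker_stamp scene [248.3 256.1] 0.74 [ 0.716 -0.097  0.08 ]
mallet top [418.1 244.8] 0.63 [ 0.501 -0.305  0.03 ]
mallet scene [159.6 198.8] 0.61 [ 0.526 -0.317  0.03 ]
mallet scene [271.5 192.2] 0.36 [ 0.483 -0.076  0.03 ]
0.8 [ 0.2173885  -0.45024605  0.23128761] [[ 9.00520169e-01  4.34814240e-01 -3.64091544e-05]
 [ 4.34814241e-01 -9.00520170e-01  1.48266516e-05]
 [-2.63403386e-05 -2.91829176e-05 -9.99999999e-01]] [ 0.9319863  -0.84001285 -0.05157797]
```

View pics/top.png

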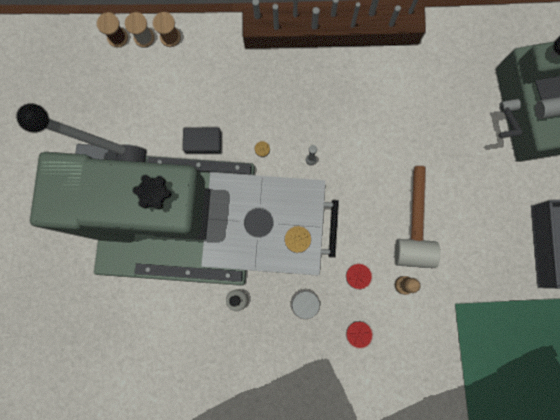

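View pics/scene.png

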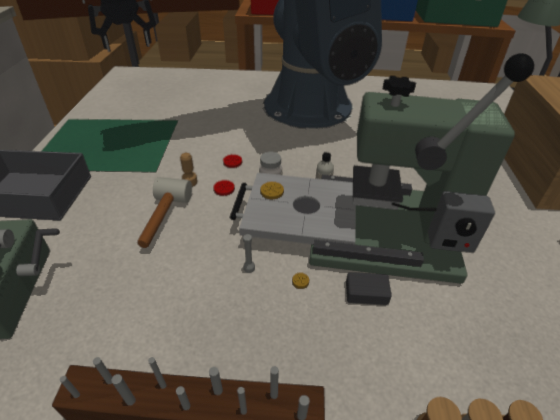

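Top picture: die at (298,239), seat (258,222), black handle bar (334,200–257). The red discs at (359,276) and (359,334) are decoys. In the scene picture the die is at (271,190), the seat at (306,205) and the handle at (238,202).

```bash
python3 - <<'E'
from h import *
def blob(m,near):
    n,l,s,c=cv2.connectedComponentsWithStats(m.astype(np.uint8))
    i=min(range(1,n),key=lambda i:np.hypot(*(c[i]-near)) if s[i,4]>60 else 1e9)
    ys,xs=np.where(l==i);return c[i],s[i],np.c_[xs,ys]
for cam,d,s,h in[("top",(298,239),(258,222),(334,229)),("scene",(271,190),(306,205),(238,202))]:
    im=cv2.imread(f"pics/{cam}.png").astype(int);B,G,R=im[...,0],im[...,1],im[...,2]
    sat=R-B;v=im.max(2)
    for nm,m,p,z in[("die",sat>50,d,.065 if cam=="top" else .063),("seat",(v<100),s,.054),("hand",v<45,h,.048)]:
        c,st,pts=blob(m,p);print(cam,nm,c.round(1),st,onz(cam,c,z).round(4))
        if nm=="hand":
            k=pts[:,1]; 
            for e in(pts[k<=k.min()+3].mean(0),pts[k>=k.max()-3].mean(0)):print("  end",e.round(1),onz(cam,e,.05).round(4))
c=get_calibration("wrist");print(np.round(c["hand_eye"],3),np.round(c["intrinsics"]))
E
```

```text
top die [297.5 238.9] [285 226  26  26 527] [ 0.5119 -0.0752  0.065 ]
top seat [258.1 222.1] [244 208  29  29 655] [ 0.5454 -0.0015  0.054 ]
top hand [333.2 228. ] [329 201   9  55 281] [ 0.5333 -0.1435  0.048 ]
  end [335.1 202.4] [ 0.582 -0.148  0.05 ]
  end [332.  253.6] [ 0.4848 -0.1397  0.05  ]
scene die [271.7 189.3] [261 182  23  16 296] [ 0.5136 -0.0736  0.063 ]
scene seat [306.  204.5] [293 196  27  18 393] [ 5.457e-01 -5.000e-04  5.400e-02]
scene hand [238.1 201.5] [231 183  15  37 178] [ 0.5413 -0.1415  0.048 ]
  end [243.4 184.8] [ 0.4872 -0.1376  0.05  ]
  end [233.1 217.2] [ 0.5916 -0.1442  0.05  ]
[[ 0.002  0.955  0.296  0.075]
 [ 1.    -0.001 -0.001  0.001]
 [-0.001  0.296 -0.955 -0.142]
 [ 0.     0.     0.     1.   ]] [[312.   0. 277.]
 [  0. 312. 202.]
 [  0.   0.   1.]]
```

Call:
move_arm --linear '[[2.9,-1.37,0.22],[2.9,-1.37,0.22],[2.9,-1.37,0.22],[2.9,-1.37,0.22],[2.9,-1.37,0.22],[2.9,-1.37,0.22],[2.9,-1.37,0.22],[2.9,-1.37,0.22],[2.9,-1.37,0.22],[2.9,-1.37,0.22],[2.9,-1.37,0.22],[2.9,-1.37,0.22],[2.9,-1.37,0.22],[2.9,-1.37,0.22],[0,0,0],[0,0,0],[0,0,0],[0,0,0],[0,0,0],[0,0,0]]' --rot '[[0,0,0],[0,0,0],[0,0,0],[0,0,0],[0,0,0],[0,0,0],[0,0,0],[0,0,0],[0,0,0],[0,0,0],[0,0,0],[0,0,0],[0,0,0],[0,0,0],[0,0,-8],[0,0,-8],[0,0,-8],[0,0,-8],[0,0,-8],[0,0,0]]' --claw '[0.65,0.65,0.65,0.65,0.65,0.65,0.65,0.65,0.65,0.65,0.65,0.65,0.65,0.65,0.65,0.65,0.65,0.65,0.65,0.65]'

```text
t: 2.8
position: [0.4996, -0.101, 0.2005]
eef_rot: [[0.408, 0.913, -0.0], [0.913, -0.408, 0.0], [-0.0, -0.0, -1.0]]
ft_force: [-0.5, 0.2, 0.8]
opening: 0.35
gripper_force: 0.0
```

```bash
cat > w.py <<'E'
from h import *
import sys
o=get_obs();p=(np.array(o["position"]),np.array(o["eef_rot"]));im=get_image("wrist")
cv2.imwrite(f"pics/{sys.argv[1]}.png",im)
print("t",o["t"],"tcp",p[0].round(4),"x",p[1][:,0].round(3),"open",o["opening"],"F",np.round(o["ft_force"],1))
im=im.astype(int);B,G,R=im[...,0],im[...,1],im[...,2]
D0=[.5127,-.0745,.065];S0=[.5455,-.001,.054]
for nm,m,P,z in[("die",(R-B>50),D0,.065),("seat",im.max(2)<100,S0,.054)]:
    q=proj("wrist",P,p)[0];n,l,s,c=cv2.connectedComponentsWithStats(m.astype(np.uint8))
    k=[i for i in range(1,n) if s[i,4]>300]; k.sort(key=lambda i:np.hypot(*(c[i]-q)))
    for i in k[:2]:
        ct=max(cv2.findContours((l==i).astype(np.uint8),cv2.RETR_EXTERNAL,cv2.CHAIN_APPROX_NONE)[0],key=len)
        # rim points on plane z -> circle fit
        w=np.array([onz("wrist",a[0],z,p)[:2] for a in ct[::2].astype(float)])
        cc,rr=cv2.minEnclosingCircle((w*1000).astype(np.float32))
        print(nm,"exp",q.round(),"px",c[i].round(1),s[i],"ctr",onz("wrist",c[i],z,p).round(4),"circ",np.round(cc,1),round(rr,1))
E
python3 w.py w1
```

```text
t 2.8 tcp [ 0.4996 -0.101   0.2005] x [ 0.408  0.913 -0.   ] open 0.34955893092843643 F [-0.5  0.2  0.8]
die exp [278. 159.] px [278.  158.2] [ 251  131   55   55 2377] ctr [ 0.5128 -0.0741  0.065 ] circ [512.5 -74.8] 24.7
die exp [278. 159.] px [266.4 263.7] [ 248  244   39   40 1243] ctr [ 0.4598 -0.1652  0.065 ] circ [ 459.7 -165.6] 21.9
seat exp [278.  62.] px [278.6  60.9] [ 246   25   67   73 3777] ctr [ 0.5461 -0.0006  0.054 ] circ [546.   -1.5] 28.4
seat exp [278.  62.] px [141.2  59.6] [ 104    0   71  114 3544] ctr [0.4406 0.0471 0.054 ] circ [427.2  54.6] 46.3
```

View pics/w1.png

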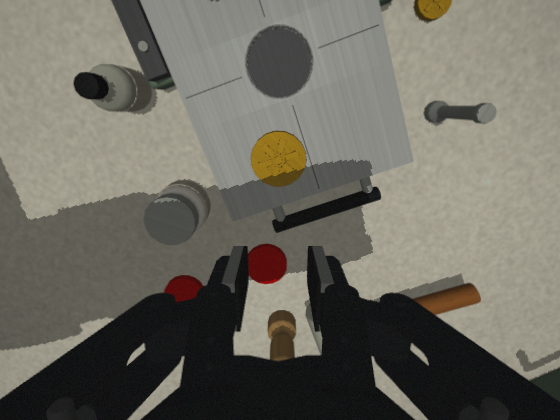

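The wrist picture shows the die at (278,158), the seat at (279,61) and the finger gap centred at column 277, so the push lies almost exactly along tool x. I'll descend behind the die with the fingers half open as a cradle.

Call:
move_arm --linear '[[-0.7,0.07,1.5],[-0.65,0.07,1.5],[0,0,2],[0,0,2],[0,0,2],[0,0,2],[0,0,1.5],[0,0,1],[0,0,0.5],[0,0,0.15],[0,0,0.1],[0,0,0.1],[0,0,0]]' --rot '[[0,0,0],[0,0,0],[0,0,0],[0,0,0],[0,0,0],[0,0,0],[0,0,0],[0,0,0],[0,0,0],[0,0,0],[0,0,0],[0,0,0],[0,0,0]]' --claw '[0.65,0.65,0.65,0.65,0.65,0.65,0.65,0.65,0.65,0.65,0.65,0.65,0.65]'

```text
t: 4.15
position: [0.4956, -0.1139, 0.0573]
eef_rot: [[0.411, 0.912, 0.001], [0.912, -0.411, -0.0], [0.0, 0.001, -1.0]]
ft_force: [0.0, 0.0, 0.3]
opening: 0.351
gripper_force: 0.0
```

```bash
python3 w.py w2
```

```text
t 4.15 tcp [ 0.4956 -0.1139  0.0573] x [0.411 0.912 0.   ] open 0.35121155383525454 F [0.  0.  0.3]
die exp [275. 181.] px [274.7 179. ] [ 219  124  112  110 9574] ctr [ 0.5129 -0.0735  0.065 ] circ [512.5 -74.6] 24.8
die exp [275. 181.] px [262.5 335.3] [ 233  308   58   53 2317] ctr [ 0.4731 -0.1463  0.065 ] circ [ 472.3 -146.9] 17.9
seat exp [275. -24.] px [275.2  22.6] [ 207    0  137   56 5379] ctr [ 0.539  -0.0159  0.054 ] circ [542.   -8.7] 27.2
seat exp [275. -24.] px [27.  45.1] [   0    0   68   98 4934] ctr [0.4411 0.0184 0.054 ] circ [438.2  19. ] 21.3
```

View pics/w2.png

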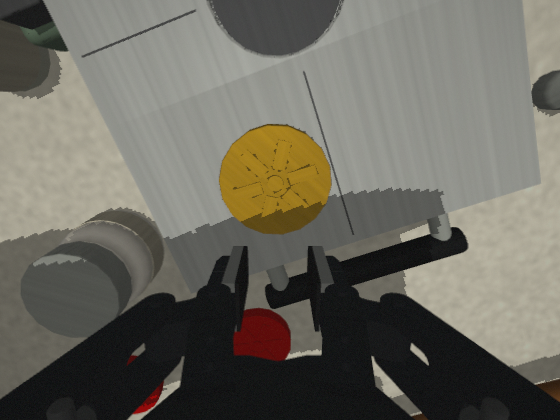

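Die at (275,180), in line with the gap and within about 1 mm. Pushing.

Call:
move_arm --linear '[[0.4,-0.08,0],[0.4,0,0],[0.4,0,0],[0.4,0,0],[0.4,0,0],[0.4,0,0],[0.4,0,0],[0.4,0,0],[0.4,0,0],[0.4,0,0],[0.4,0,0],[0.4,0,0],[0.4,0,0],[0.4,0,0],[0.4,0,0],[0.4,0,0],[0.3,0,0],[0.2,0,0],[0,0,0]]' --rot '[[0,0,0],[0,0,0],[0,0,0],[0,0,0],[0,0,0],[0,0,0],[0,0,0],[0,0,0],[0,0,0],[0,0,0],[0,0,0],[0,0,0],[0,0,0],[0,0,0],[0,0,0],[0,0,0],[0,0,0],[0,0,0],[0,0,0]]' --claw '[0.65,0.65,0.65,0.65,0.65,0.65,0.65,0.65,0.65,0.65,0.65,0.65,0.65,0.65,0.65,0.65,0.65,0.65,0.65]'

```text
t: 6.1
position: [0.523, -0.0504, 0.057]
eef_rot: [[0.41, 0.912, 0.0], [0.912, -0.41, 0.0], [0.0, -0.0, -1.0]]
ft_force: [-0.8, 0.1, -0.1]
opening: 0.353
gripper_force: 0.1
```

```bash
python3 w.py w3
```

```text
t 6.1 tcp [ 0.523  -0.0504  0.057 ] x [0.41  0.912 0.   ] open 0.3530407543068382 F [-0.8  0.1 -0.1]
die exp [277. 315.] px [277.2 205.3] [ 223  152  109  107 8995] ctr [ 0.5364 -0.0213  0.065 ] circ [535.9 -22.4] 25.2
die exp [277. 315.] px [539.2  31.4] [ 515    0   45   63 2348] ctr [0.6556 0.0013 0.065 ] circ [656.8   0.9] 11.3
seat exp [277. 152.] px [277.8 133.1] [ 216   88  124   99 7576] ctr [0.5493 0.0067 0.054 ] circ [545.4  -1.6] 28.7
seat exp [277. 152.] px [173.6  16.8] [ 106    0  165   74 4374] ctr [0.5294 0.0664 0.054 ] circ [536.2  65.6] 33.1
```

View pics/w3.png

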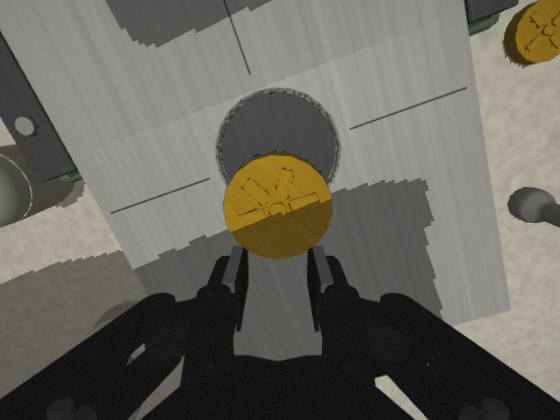

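The die at (277,205) sits in the cradle, overlapping the seat at (278,150), with 23 mm to go and a lateral error under 1 mm.

Call:
move_arm --linear '[[0.2,0.02,0],[0.2,0.02,0],[0.2,0,0],[0.2,0,0],[0.2,0,0],[0.2,0,0],[0.2,0,0],[0.2,0,0],[0.2,0,0],[0.1,0,0],[0.1,0,0],[0.1,0,0],[0.1,0,0],[0.1,0,0],[0,0,0],[0,0,0]]' --rot '[[0,0,0],[0,0,0],[0,0,0],[0,0,0],[0,0,0],[0,0,0],[0,0,0],[0,0,0],[0,0,0],[0,0,0],[0,0,0],[0,0,0],[0,0,0],[0,0,0],[0,0,0],[0,0,0]]' --claw '[0.65,0.65,0.65,0.65,0.65,0.65,0.65,0.65,0.65,0.65,0.65,0.65,0.65,0.65,0.65,0.65]'

```text
t: 7.75
position: [0.5328, -0.0298, 0.057]
eef_rot: [[0.41, 0.912, 0.0], [0.912, -0.41, 0.0], [0.0, 0.0, -1.0]]
ft_force: [-0.7, -1.3, 0.3]
opening: 0.349
gripper_force: 0.4
```

```bash
python3 w.py w4
```

```text
t 7.75 tcp [ 0.5328 -0.0298  0.057 ] x [0.41  0.912 0.   ] open 0.34933119265654594 F [-0.7 -1.3  0.3]
die exp [277. 352.] px [276.9 204.5] [ 225  154  105  102 8240] ctr [ 5.462e-01 -4.000e-04  6.500e-02] circ [545.7  -1.4] 24.0
die exp [277. 352.] px [532.8  75. ] [ 504   45   56   61 2661] ctr [0.6603 0.0072 0.065 ] circ [660.3   7.7] 12.0
seat exp [276. 199.] px [270.2 325.8] [    0   142   560   278 85744] ctr [ 0.5126 -0.0662  0.054 ] circ [ 491.4 -126.3] 169.8
seat exp [276. 199.] px [185.1  35.3] [    0     0   358   129 20950] ctr [0.5401 0.0791 0.054 ] circ [538.4  83.8] 74.3
```

View pics/w4.png

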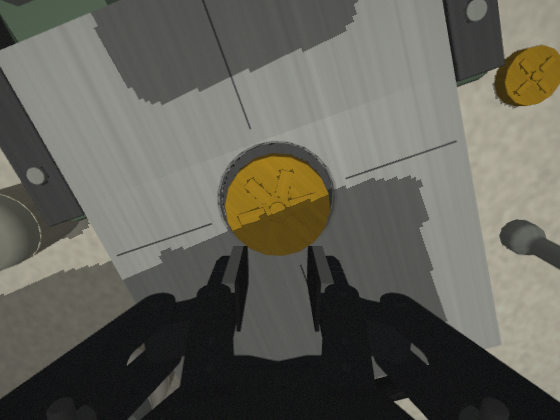

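The brass disc has shrunk by the ratio of a 6 mm drop, equally in both axes, at (277,205) inside the rim. It is seated flat. Now retreating and moving round to the handle.

Call:
move_arm --linear '[[-0.25,0,0],[-0.25,0,0],[0,0,-2],[0,0,-3],[0,0,-3],[0,0,-2],[0,0,0],[0,0,0],[0,0,0],[-2.5,0.22,0],[-3,0.22,0],[-3,0.22,0],[-3,0.22,0],[-2,0.22,0],[-1,0.2,0],[0,0,0]]' --rot '[[0,0,0],[0,0,0],[0,0,0],[0,0,0],[0,0,0],[0,0,0],[0,0,-7],[0,0,-7],[0,0,-6],[0,0,0],[0,0,0],[0,0,0],[0,0,0],[0,0,0],[0,0,0],[0,0,0]]' --claw '[0.65,0.65,0.65,0.65,0.65,0.65,0.65,0.65,0.65,0.65,0.65,0.65,0.65,0.65,0.65,0.65]'

```text
t: 9.4
position: [0.5329, -0.1808, 0.1569]
eef_rot: [[0.075, 0.997, -0.0], [0.997, -0.075, 0.0], [0.0, -0.0, -1.0]]
ft_force: [0.8, 0.7, -0.2]
opening: 0.353
gripper_force: 0.0
```

```bash
python3 w.py w5; python3 - <<'E'
from h import *
o=get_obs();p=(np.array(o["position"]),np.array(o["eef_rot"]));print(proj("wrist",[[.5356,-.1426,.053]],p))
for q in look_for("wrist","bed_handle")[:2]:print(q,onz("wrist",q["centre"],.05,p))
E
```

```text
t 9.4 tcp [ 0.5329 -0.1808  0.1569] x [0.075 0.997 0.   ] open 0.3527956532951615 F [ 0.8  0.7 -0.2]
die exp [236.  60.] px [187.7 204.9] [ 162  180   52   50 1972] ctr [ 0.4629 -0.1754  0.065 ] circ [ 462.7 -175.7] 20.6
die exp [236.  60.] px [ 75.5 209.8] [  49  186   55   49 2050] ctr [ 0.3747 -0.173   0.065 ] circ [ 375.4 -173.1] 21.8
seat exp [276. -67.] px [274.4 152.2] [ 204  127  140   39 2606] ctr [ 0.5337 -0.1409  0.054 ] circ [ 533.1 -144.9] 54.1
seat exp [276. -67.] px [452.1  89.8] [ 420   73   77   36 1326] ctr [ 0.6674 -0.1051  0.054 ] circ [ 672.3 -108. ] 28.1
[[277.08555794 155.17013094]]
{'centre': [276.2, 66.1], 'conf': 0.8} [ 0.53969258 -0.07796892  0.05      ]
{'centre': [274.9, 66.9], 'conf': 0.37} [ 0.53870187 -0.07843671  0.05      ]
```

View pics/w5.png

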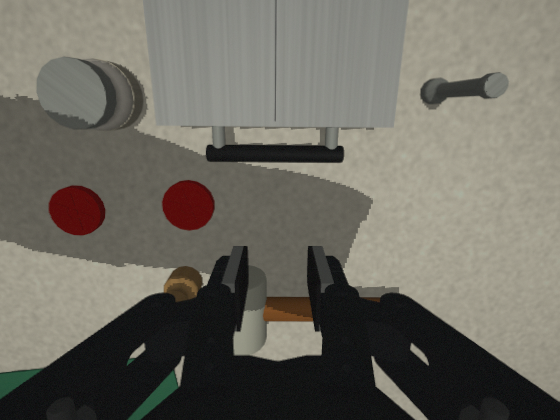

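Handle bar at (275,153) is square to and centred on the finger gap. Lowering in front of it, then pushing.

Call:
move_arm --linear '[[0,0,2],[0,0,2.5],[0,0,2.5],[0,0,2.5],[0,0,1.5],[0,0,1],[0,0,0],[0.5,0,0],[0.5,0,0],[0.3,0,0],[0.3,0,0],[0.3,0,0],[0.4,0,0],[0.5,0,0],[0.6,0,0],[0.6,0,0],[0.6,0,0],[0.6,0,0],[0.6,0,0],[0.6,0,0]]' --rot '[[0,0,0],[0,0,0],[0,0,0],[0,0,0],[0,0,0],[0,0,0],[0,0,0],[0,0,0],[0,0,0],[0,0,0],[0,0,0],[0,0,0],[0,0,0],[0,0,0],[0,0,0],[0,0,0],[0,0,0],[0,0,0],[0,0,0],[0,0,0]]' --claw '[0.65,0.65,0.65,0.65,0.65,0.65,0.65,0.65,0.65,0.65,0.65,0.65,0.65,0.65,0.65,0.65,0.65,0.65,0.65,0.65]'

```text
t: 11.5
position: [0.5381, -0.1165, 0.0373]
eef_rot: [[0.074, 0.997, 0.001], [0.997, -0.074, -0.001], [-0.001, 0.001, -1.0]]
ft_force: [1.0, -6.4, 0.5]
opening: 0.349
gripper_force: 2.9
```

Call:
move_arm --linear '[[0.6,0,0],[0.6,0,0],[0.6,0,0],[0.6,0,0],[0.6,0,0],[0.6,0,0],[0.6,0,0],[0.6,0,0],[0.6,0,0],[0.5,0,0],[0.4,0,0],[0.2,0,0]]' --rot '[[0,0,0],[0,0,0],[0,0,0],[0,0,0],[0,0,0],[0,0,0],[0,0,0],[0,0,0],[0,0,0],[0,0,0],[0,0,0],[0,0,0]]' --claw '[0.65,0.65,0.65,0.65,0.65,0.65,0.65,0.65,0.65,0.65,0.65,0.65]'

```text
t: 12.7
position: [0.5432, -0.0515, 0.0374]
eef_rot: [[0.074, 0.997, 0.001], [0.997, -0.074, -0.001], [-0.001, 0.001, -1.0]]
ft_force: [2.7, -4.9, 1.3]
opening: 0.348
gripper_force: 2.7
```

Call:
move_arm --linear '[[0.2,0,0],[0.2,0,0],[0.2,0,0],[0.2,0,0],[0.2,0,0]]' --rot '[[0,0,0],[0,0,0],[0,0,0],[0,0,0],[0,0,0]]' --claw '[0.65,0.65,0.65,0.65,0.65]'

```text
t: 13.2
position: [0.5439, -0.0418, 0.0374]
eef_rot: [[0.074, 0.997, 0.001], [0.997, -0.074, -0.001], [-0.001, 0.001, -1.0]]
ft_force: [3.4, -5.8, 0.1]
opening: 0.351
gripper_force: 2.6
```

Call:
move_arm --linear '[[0.1,0,0],[0.1,0,0],[0.1,0,0],[0.1,0,0],[0.1,0,0],[0.1,0,0],[0,0,0]]' --rot '[[0,0,0],[0,0,0],[0,0,0],[0,0,0],[0,0,0],[0,0,0],[0,0,0]]' --claw '[0.65,0.65,0.65,0.65,0.65,0.65,0.65]'

```text
t: 13.9
position: [0.5443, -0.0357, 0.0374]
eef_rot: [[0.074, 0.997, 0.001], [0.997, -0.074, -0.001], [-0.001, 0.001, -1.0]]
ft_force: [2.9, -4.4, 1.5]
opening: 0.35
gripper_force: 2.0
```

Call:
move_arm --linear '[[0.1,0,0],[0.1,0,0],[0.1,0,0],[0.1,0,0],[0,0,0]]' --rot '[[0,0,0],[0,0,0],[0,0,0],[0,0,0],[0,0,0]]' --claw '[0.65,0.65,0.65,0.65,0.65]'

```text
t: 14.4
position: [0.5447, -0.0317, 0.0374]
eef_rot: [[0.074, 0.997, 0.001], [0.997, -0.074, -0.001], [-0.001, 0.001, -1.0]]
ft_force: [2.8, -4.4, 1.0]
opening: 0.348
gripper_force: 2.0
```

Call:
move_arm --linear '[[0.1,0,0],[0.1,0,0],[0.1,0,0],[0.1,0,0],[0,0,0]]' --rot '[[0,0,0],[0,0,0],[0,0,0],[0,0,0],[0,0,0]]' --claw '[0.65,0.65,0.65,0.65,0.65]'

```text
t: 14.9
position: [0.5447, -0.0309, 0.0374]
eef_rot: [[0.076, 0.997, 0.001], [0.997, -0.076, -0.007], [-0.007, 0.002, -1.0]]
ft_force: [2.1, -29.2, 2.4]
opening: 0.349
gripper_force: 14.7
```

Call:
move_arm --linear '[[0.1,0,0],[0.1,0,0],[0.1,0,0],[0,0,0]]' --rot '[[0,0,0],[0,0,0],[0,0,0],[0,0,0]]' --claw '[0.65,0.65,0.65,0.65]'

```text
t: 15.3
position: [0.5447, -0.0306, 0.0375]
eef_rot: [[0.078, 0.997, 0.001], [0.997, -0.078, -0.013], [-0.013, 0.002, -1.0]]
ft_force: [-0.0, -51.6, 3.2]
opening: 0.351
gripper_force: 25.4
```

Stalled at 50 N, so the bed is on its stop. Backing off.

Call:
move_arm --linear '[[-0.4,0,0],[-0.5,0,0],[-1,0,0],[-2,0,0],[-2,0,0],[-1,0,0],[0,0,-3],[0,0,-3],[0,0,-3],[0,0,-2],[-2,0,0],[-2,0,0],[0,0,0]]' --rot '[[0,0,0],[0,0,0],[0,0,0],[0,0,0],[0,0,0],[0,0,0],[0,0,0],[0,0,0],[0,0,0],[0,0,0],[0,0,0],[0,0,0],[0,0,0]]' --claw '[0.65,0.65,0.65,0.65,0.65,0.65,0.65,0.65,0.65,0.65,0.65,0.65,0.65]'

```text
t: 16.6
position: [0.5363, -0.1346, 0.1471]
eef_rot: [[0.075, 0.997, 0.0], [0.997, -0.075, -0.0], [-0.0, 0.0, -1.0]]
ft_force: [-0.2, -0.3, 0.0]
opening: 0.351
gripper_force: 0.0
```

```bash
python3 - <<'E'
from h import *
a=get_image("top");b=get_image("scene")
cv2.imwrite("pics/end.png",cv2.resize(np.hstack([a[80:350,0:450],cv2.resize(b[130:290,170:437],(450,270))]),(800,240)))
E
```

```text
(no output)
```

View pics/end.png

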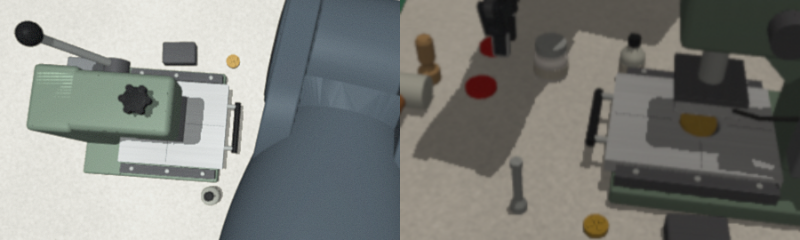

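The final picture shows the bed fully in (handle against the base's front at (237,127)), the die in its seat under the platen at (700,122), and the bystanders in place.

```bash
python3 -c "
from workcell import *
print(finish_job())"
```

```text
the job is handed in; nothing more can be done
None
```

The job is handed in: the die was pushed into its seat and lies flat, the bed is in against its stop (it stalled at about 50 N after roughly 130 mm of travel), and the hand is clear with about 17 s of the 48 s used; no verdict was returned.

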